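# Lock the stray awl away in the combination-locked sharps drawer

## Robot

A 6-joint arm with a two-finger parallel gripper is mounted at the origin on a cart in front of the work surface, level with it; the furniture and walls round the work are solid. World frame = base frame: x ahead of the robot, y to its left, z up, the work surface at z = 0. Lengths are in m, angles in rad, forces in N, time in s.
With the tool pointing down it reaches from about 0.225 to 0.875 m from the base axis. Payload 3.4 kg.
Tool frame: the origin (TCP) lies midway between the tips of the shut fingers; the grasp point (between the pads) lies 19 mm behind it (manip.grip_point_offset is the distance from the TCP to the grasp point, in m); z points along the fingers, y is the line along which they close (so a half turn about z gives the same grasp; the last joint's range is limited). The gripper opens to 85 mm and grips with 20 to 120 N. Pads are 22 mm wide; open, the fingers measure 114 mm over their backs; the gripper's body (76 mm by 85 mm) begins 54 mm behind the grasp point. The pads swing forward as they close: fully open they stand 13 mm farther back than shut.
Start: joints at [-1.282, 0.276, 1.505, -0, 1.361, -0.121], TCP at [0.229, -0.527, 0.231] pointing down, gripper open.
Joint ranges: [-2.89, 2.89], [-0.75, 2.08], [0.22, 2.7], [-1.18, 4.32], [0.11, 2.71], [-2.7, 2.7]. Speed limits (rad/s): [2.57, 2.57, 3.14, 3.14, 3.14, 3.14].

## Interface

Orientations are given as a unit quaternion [w, x, y, z].
In Python, from rig import manip gives the robot as it stands.
- The arm moves only by the shell command python3 -m handwheel 'ROWS' [FORCE]. ROWS is JSON, a list of rows, each an object with "translation": the shift along the tool's x, y, z in m, a list of three; "angular": the turn, a rotation vector about the tool's x, y, z in degrees, a list of three; "hand": the closure, from 0 (fully open) to 1 (shut). A call has 1 to 10 rows; each row shifts and turns the commanded pose from where the row before left it, along the tool's axes as they then stand; what a row does not reach is not made up. A row lasts 1/12 s, in which the tool goes at most 41.7 mm and 7.16 degrees, less where a joint would pass 70% of its speed; a pose out of reach is approached as far as the arm can. A call with a gripper value outside its range is refused whole. The fingers move at their own pace and stop on an object; FORCE is the grip in N (left out, the last holds). Time passes only in rows, so rows that do not move let the fingers close. It gives the time, the measured TCP pose, the force, the opening and the grip force at its end, in the units of the state.
- manip.get_state(): the state, without advancing time (a new reading comes with each control period).
- manip.get_image(name): name is "side" or "top"; returns the picture (480x640x3 uint8, red, green, blue); there is no depth.
- manip.camera_info(name): a dict with "camera_matrix" (3x3 intrinsics, pixels), "eye" and "orientation" of the camera in the world. Camera axes: x right, y down, z forward; pixel columns grow to the right and rows downward; lengths in m; the calibration is good to about 2 mm. A picture is of the moment at which its call begins. camera_info takes no time and is no camera call.
- manip.sign_off(): hands the job in; it is judged then, once.
The state is a dict: "clock": time; "qpos": joint angles; "qd": joint speeds; "effort": joint torques, N m; "position": TCP position; "ee_rot": TCP orientation; "contact_force": force on the tool from outside, world axes, zero at the start; "moment": the same for the moment, N m; "width": finger opening in m; "gripper_force": force on a finger pad.
Only numpy, scipy, OpenCV 4.12 (cv2) and the standard library are available. Lean on these libraries where they do the work, as an engineer would, in place of code of your own. Each camera call takes 0.05 s, during which the arm holds its last target. There are 200 camera calls.

## Task

No sharp tool may lie loose on the ironing table: unlock the sharps box by setting its left dial to 4 and its right dial to 7, pull its drawer right out to the stop, lay the orange-handled awl flat in it and push the drawer fully shut. Then lock it by turning one of the dials at least two numbers away from its code. Leave the blue screwdriver, the hanger clip, the spray can and the thread cone where they are.

Things in the scene. Friction and masses are not known exactly. Their poses are not given: they have to be found in the camera images.
- lockbox: Grey steel sharps box, fixed, 140 deep (x) x 230 wide (y) x 137 mm high, black strap handle on top to 157 mm. Origin: centre of underside; own x to its back, y to its left seen from the front, z up. Front: red drawer at the foot, above it a panel sloping back at 35 deg to level, from x -70, z 62 mm to x +36, z 137 mm. Two dials side by side on it. Side walls flush with the ends of the panel.
- dial_left (a joint): Left dial's angle (rad), clockwise positive seen facing the panel. 0 = pointer straight up the slope, at 0; white numbers 0 to 9 stand clockwise every 36 deg: N is at N x 0.6283 (4 at 2.513). Friction 0.06 N m, stays put; stops at -0.15 and 5.80. A gated drum on each shaft inside blocks a drawer lug: the drawer slides out or in only with both dials within 7 deg of their code.
- dial_right (a joint): Angle (rad) of the right dial, same direction, numbers, friction and stops as the left one (7 is at 4.398). With the drawer shut, turning either dial off its code locks the box.
- dial_left_grip (a point): On the left dial's axis (box x -13, y +52 mm), 30 mm above the panel. Knob: upright black bar 50 long, 13 wide, 6 to 40 mm above the panel, on a round skirt 53 across, 7 mm high; a white line on one half of its top is the pointer. Frame turns with the knob: z out of the panel (35 deg from vertical), x along the bar to the pointer. Grip across its 13 mm (own y), tool along -z.
- dial_right_grip (a point): The same point and frame on the right dial's identical knob (box x -13, y -52 mm). The knobs' axes are 104 mm apart; each has a numbered black disc 92 mm across, 3 mm thick, on the panel.
- drawer (a joint): How far the drawer is drawn out (m): 0 shut, 0.088 at the stop. Slides along the box's own -x, friction about 2 N, stays where it is left. Its red front is 222 wide, from 8 to 56 mm above the table.
- drawer_knob (a point): Middle of the drawer's steel pull knob: cylinder 28 mm across, 24 long, axis along the box's x, middle of the drawer front, 34 mm above the table; free end 12 mm farther out (-x), drawer face 23 mm behind (+x). Pinch it from above across its sides (box's y), or push its end. Axes as the box's, moves with the drawer.
- drawer_floor (a point): Centre of the drawer's inner floor, 10 mm above the table; axes as the box's, moves with it. Inside 78 (x) x 202 mm (y); side and rear walls 30 mm above this floor, front 46; two lugs 7 mm wide on the rear wall at y +52 and -52 mm reach 45 mm. At the stop the inside stands clear in front of the box.
- awl: Tailor's awl, orange handle, 149 mm long, 60 g, loose, lying on the table along its own y. Origin: centre of underside, midway along. Handle 24 x 24 mm in section from y -16 to +74 mm; thin steel spike from y -16 to -76 mm, 9 to 15 mm above the underside.
- screwdriver_blue: Loose screwdriver, blue handle, 179 x 24 x 24 mm, lying along its own y (handle to +y); leave it. Origin: centre of underside.
- garment_clip: Loose black hanger clip bar with two grey clips, 58 x 168 x 12 mm, lying along its own y; leave it. Origin: centre of underside.
- starch_can: Loose green and white aerosol can, 52 mm across, 171 high, standing left of the box; leave it. Origin: centre of underside.
- cone_grey: Loose grey thread cone, 66 mm across at the foot, 130 high, standing right of the box; leave it. Origin: centre of underside.
There are look-alikes about, which are no part of the job. There is more than one size of the awl; the one meant has the size given above.

How it is judged:
By the outcome, as a careful person would: the job done as asked, in the order asked, and still so for the second after the job is handed in, with the robot touching nothing.
It also fails if it takes over 72 s, if anything falls off the work surface, if the arm or the gripper's body presses on something with over 40 N, if the wrist force passes 120 N, or if a joint passes its speed limit or range.

## Working session

There is one attempt and no reset: what is moved stays moved. The work goes in short steps, Python scripts to look and compute and a shell command to move; the robot and the scene stay as the last step left them, time stands still between calls to the robot, and variables do not carry over. Pictures are saved under pics/ and viewed, at most 10 in all, crops included, and the job is handed in when it is done.

```bash
ls; mkdir -p pics
python3 - <<'E'
from rig import manip
import cv2
for n in("top","side"):
    im=manip.get_image(n); cv2.imwrite(f"pics/{n}0.png",im[:,:,::-1])
    print(n,manip.camera_info(n))
print(manip.get_state(), manip.grip_point_offset)
E
```

```text
pics
top {'camera_matrix': array([[526.53576506,   0.        , 321.91168315],
       [  0.        , 526.53576506, 241.55450055],
       [  0.        ,   0.        ,   1.        ]]), 'eye': array([ 0.42065804, -0.00690665,  1.24358689]), 'orientation': array([ 0.04715366, -0.6963542 ,  0.71479099, -0.04405904])}
side {'camera_matrix': array([[475.83267754,   0.        , 317.11761756],
       [  0.        , 475.83267754, 233.04619046],
       [  0.        ,   0.        ,   1.        ]]), 'eye': array([0.48073365, 0.86982721, 0.68836032]), 'orientation': array([ 0.01805616, -0.03923622,  0.87999961, -0.47300654])}
{'clock': 0.1, 'qpos': array([-1.28198513e+00,  2.76573521e-01,  1.50600822e+00,  1.40973339e-06,
        1.36067785e+00, -1.21012795e-01]), 'qd': array([ 1.68743168e-05, -2.64152076e-03, -1.50221101e-03, -1.02491380e-03,
       -1.28206895e-03,  9.49735391e-05]), 'effort': array([ 1.90413572e-03, -4.17700589e+01, -2.46407586e+01, -4.45454771e-05,
        5.80127889e-03, -1.05215932e-05]), 'position': array([ 0.22896459, -0.52694632,  0.2305017 ]), 'ee_rot': array([-8.30596128e-04,  9.79078585e-01,  2.03480785e-01, -6.91586497e-05]), 'contact_force': array([-0.32308725, -0.49238629,  0.11896656]), 'moment': array([-0.009978  ,  0.0304684 ,  0.03309251]), 'gripper_force': 0.0, 'width': 0.08546678032537229} 0.0187
```

View pics/top0.png

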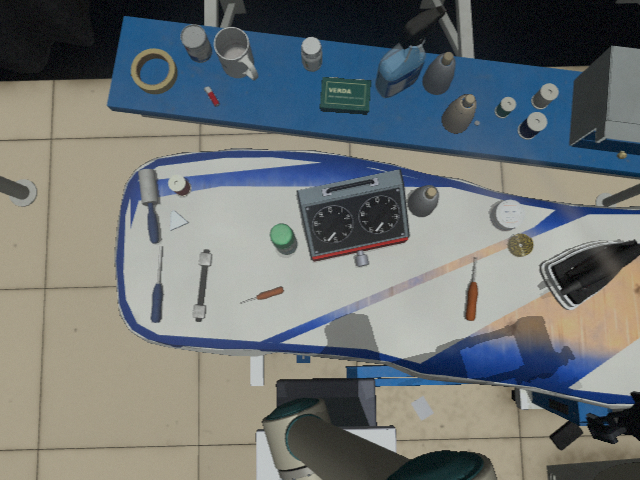

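View pics/side0.png

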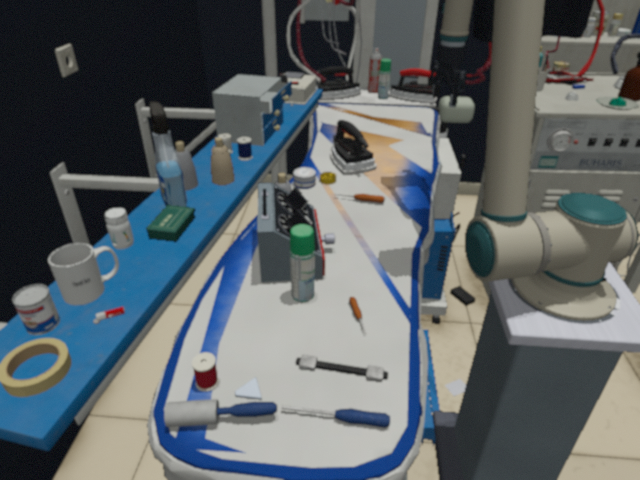

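The top view shows the box around (355,215), with its knob at (362,259). There are two orange-handled tools: a small one at (240,303)-(284,289), about 109 mm long, and a larger one at (475,256)-(470,320), about 151 mm. The larger one fits the 149 mm given, and I'll confirm it in an enlarged crop along with the dials.

```bash
cat > h.py <<'E'
import numpy as np, cv2
from scipy.spatial.transform import Rotation as R
from rig import manip
def q2R(q): return R.from_quat(np.r_[q[1:],q[0]])
def cam(n):
    c=manip.camera_info(n); return c["camera_matrix"],np.array(c["eye"]),q2R(c["orientation"]).as_matrix()
def ray(n,uv,z):
    K,e,M=cam(n); d=M@np.linalg.solve(K,np.r_[uv,1.]); return e+d*(z-e[2])/d[2]
def proj(n,P):
    K,e,M=cam(n); p=(np.atleast_2d(P)-e)@M@K.T; return p[:,:2]/p[:,2:]
E
python3 - <<'E'
from h import *
im=cv2.imread("pics/top0.png")
a=cv2.resize(im[160:280,290:420],None,fx=4.4,fy=4.4,interpolation=cv2.INTER_CUBIC)
b=cv2.resize(im[250:328,450:495],None,fx=5,fy=5,interpolation=cv2.INTER_CUBIC)
c=cv2.resize(im[280:310,235:290],None,fx=4,fy=4,interpolation=cv2.INTER_CUBIC)
o=np.zeros((540,800,3),np.uint8); o[:a.shape[0],:a.shape[1]]=a
o[:b.shape[0],574:574+b.shape[1]]=b; o[400:400+c.shape[0],574:574+c.shape[1]]=c
cv2.imwrite("pics/crop0.png",o)
for nm,p,q,z in(("small",(240,303),(284,289),.012),("large",(475,256),(470,320),.012)):
    A,B=ray("top",p,z),ray("top",q,z); print(nm,A,B,np.linalg.norm(A-B))
# orange blob
hsv=cv2.cvtColor(im,cv2.COLOR_BGR2HSV); m=cv2.inRange(hsv,(3,120,70),(16,255,255)); m[:, :455]=0;m[:,490:]=0;m[:250]=0;m[330:]=0
ys,xs=np.nonzero(m); print(len(xs)); r=cv2.minAreaRect(np.c_[xs,ys].astype(np.float32)); print(r)
print(ray("top",r[0],.016)); print([ray("top",p,.016)[:2] for p in cv2.boxPoints(r)])
E
```

```text
small [0.44158295 0.19057359 0.012     ] [0.47137409 0.0876974  0.012     ] 0.10710285942740802
large [ 0.53689367 -0.36174411  0.012     ] [ 0.38883812 -0.34084943  0.012     ] 0.14952268301392352
305
((471.7183837890625, 300.64337158203125), (8.938355445861816, 37.56446075439453), 6.709836959838867)
[ 0.43308141 -0.34647184  0.016     ]
[array([ 0.39201935, -0.32863955]), array([ 0.47745624, -0.34402507]), array([ 0.4744998 , -0.36445889]), array([ 0.38911952, -0.34889585])]
```

View pics/crop0.png

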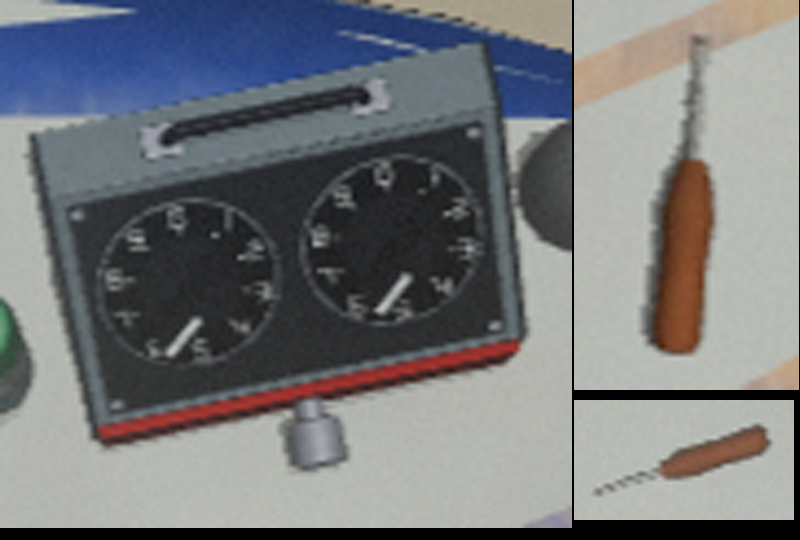

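The crop shows the right-hand awl, with an 87 mm handle and a thin spike, 149.5 mm in all, so it is the one meant; the short one is the look-alike. Both dial pointers point down, between 5 and 6. Next I'll fit the box pose and the dial angles.

```bash
cat > fit.py <<'E'
from h import *
from scipy.optimize import least_squares
C=lambda u,v: np.array([u/4.4+290-.4,v/4.4+160-.4])
s=np.arctan2(75,106); n=np.array([-np.sin(s),0,np.cos(s)]); up=np.array([np.cos(s),0,np.sin(s)])
foot=lambda y: np.array([-.013,y,.062+.057*75/106])
pts=[((32,132),(.07,.115,.137)),((485,42),(.07,-.115,.137)),((97,430),(-.07,.115,.060)),((520,338),(-.07,-.115,.060)),
((188,282),foot(.052)+.003*n),((392,239),foot(-.052)+.003*n)]
px=np.array([C(*a) for a,_ in pts]); P=np.array([b for _,b in pts])
def w(p,P): return R.from_euler('z',p[2]).apply(np.atleast_2d(P))+[p[0],p[1],0]
f=lambda p:(proj("top",w(p,P))-px).ravel()
r=least_squares(f,[.6,-.07,.2],x_scale=[.1,.1,.1])
E
cat >> fit.py <<'E'
if __name__=="__main__":
    print(r.x, np.degrees(r.x[2])); print(f(r.x).reshape(-1,2).round(1))
    p=r.x
    # pointer endpoints -> angle, on plane 40mm above panel
    for y,a,b in((.052,(200,320),(170,354)),(-.052,(409,277),(379,311))):
        best=[]
        for uv in(a,b):
            g=lambda q: proj("top",w(p,foot(y)+.040*n+q[0]*up+q[1]*np.array([0,-1,0])))[0]-C(*uv)
            best.append(least_squares(g,[0,0],x_scale=.01).x)
        A,B=best; d=B-A
        print("pointer",A,B,"ang",np.arctan2(B[1],B[0])%(2*np.pi),np.arctan2(d[1],d[0])%(2*np.pi))
    for nm,q in(("gripL",foot(.052)+.03*n),("gripR",foot(-.052)+.03*n),("knob",[-.07-.0235-.0,0,.034])): print(nm,w(p,q)[0], proj("top",w(p,q))[0])
E
python3 fit.py
python3 - <<'E'
# image-based awl & pointer detection, knob blob
from h import *
import fit
im=cv2.imread("pics/top0.png")
g=cv2.cvtColor(im,cv2.COLOR_BGR2GRAY)
K=proj("side",fit.w(fit.r.x,[[-.07,.115,.062],[.07,.115,.137],[-.07,.115,0],[.036,.115,.137]]));print(K.round())
E
```

```text
[ 0.62973555 -0.07659702  0.18012287] 10.32028024347373
[[-1.   0.1]
 [ 0.6 -0.9]
 [-1.6 -0.5]
 [ 1.6 -0.3]
 [ 0.2  0.6]
 [ 0.2  0.8]]
pointer [-0.00144916  0.00027396] [-0.01634135 -0.01706761] ang 3.948725729408104 4.002832774677229
pointer [-0.00165751 -0.00017805] [-0.01658051 -0.01694051] ang 3.9377300168069067 3.984979623512463
gripL [ 0.59058268 -0.03087151  0.12682   ] [334.19215981 229.71008827]
gripR [ 0.60921432 -0.13318897  0.12682   ] [381.54597743 219.88430676]
knob [ 0.53774822 -0.09334759  0.034     ] [361.24445292 257.71562299]
[[322. 258.]
 [256. 232.]
 [321. 280.]
 [272. 232.]]
```

```bash
cat > go.py <<'E'
from fit import *
B=R.from_euler('z',r.x[2])
def frame(x,z):  # tool rotation from x,z in box axes
    z=np.array(z)/np.linalg.norm(z); x=np.array(x)-np.dot(x,z)*z; x/=np.linalg.norm(x)
    return B*R.from_matrix(np.c_[x,np.cross(z,x),z])
def bardir(t): return np.cos(t)*up+np.sin(t)*np.array([0,-1,0])
def dial(side,t,h): # h: TCP height above panel
    return w(r.x,foot(.052 if side=='L' else -.052)+h*n)[0], frame(bardir(t),-n)
def plan(pos,rot=None):
    s=manip.get_state(); p=np.array(s["position"]); Q=q2R(s["ee_rot"])
    rot=rot or Q
    rv=np.degrees((Q.inv()*rot).as_rotvec()); k=int(np.ceil(np.linalg.norm(rv)/7))
    t=rot.inv().apply(pos-p); m=int(np.ceil(np.linalg.norm(t)/.04))
    print("rot",rv.round(2),"rows",k,"each",(rv/max(k,1)).round(2))
    print("then trans",t.round(4),"rows",m,"each",(t/max(m,1)).round(4),"| now",p.round(4),"q",np.degrees(s["qpos"]).round(0),"t",s["clock"],"F",np.round(s["contact_force"],1),"w",round(s["width"],4))
def dialang(side): # current tool x as dial angle
    s=manip.get_state(); x=B.inv().apply(q2R(s["ee_rot"]).apply([1,0,0]))
    return np.arctan2(-x[1],x@up)%(2*np.pi)
E
python3 -c "
from go import *
plan(*dial('R',3.97,.085))
print(ray('top',(283,232),.171), ray('top',(425,200),.1))"
```

```text
rot [ -40.51   12.39 -114.98] rows 18 each [-2.25  0.69 -6.39]
then trans [0.0304 0.4392 0.2865] rows 14 each [0.0022 0.0314 0.0205] | now [ 0.229  -0.5269  0.2305] q [-73.  16.  86.   0.  78.  -7.] t 0.1 F [-0.3 -0.5  0.1] w 0.0855
[0.58190262 0.07561647 0.171     ] [ 0.6556942  -0.23395709  0.1       ]
```

```bash
python3 -m handwheel '[{"translation":[0,0,0],"angular":[-2.25,0.69,-6.39],"hand":0},{"translation":[0,0,0],"angular":[-2.25,0.69,-6.39],"hand":0},{"translation":[0,0,0],"angular":[-2.25,0.69,-6.39],"hand":0},{"translation":[0,0,0],"angular":[-2.25,0.69,-6.39],"hand":0},{"translation":[0,0,0],"angular":[-2.25,0.69,-6.39],"hand":0},{"translation":[0,0,0],"angular":[-2.25,0.69,-6.39],"hand":0},{"translation":[0,0,0],"angular":[-2.25,0.69,-6.39],"hand":0},{"translation":[0,0,0],"angular":[-2.25,0.69,-6.39],"hand":0},{"translation":[0,0,0],"angular":[-2.25,0.69,-6.39],"hand":0}]' && python3 -m handwheel '[{"translation":[0,0,0],"angular":[-2.25,0.69,-6.39],"hand":0},{"translation":[0,0,0],"angular":[-2.25,0.69,-6.39],"hand":0},{"translation":[0,0,0],"angular":[-2.25,0.69,-6.39],"hand":0},{"translation":[0,0,0],"angular":[-2.25,0.69,-6.39],"hand":0},{"translation":[0,0,0],"angular":[-2.25,0.69,-6.39],"hand":0},{"translation":[0,0,0],"angular":[-2.25,0.69,-6.39],"hand":0},{"translation":[0,0,0],"angular":[-2.25,0.69,-6.39],"hand":0},{"translation":[0,0,0],"angular":[-2.25,0.69,-6.39],"hand":0},{"translation":[0,0,0],"angular":[-2.25,0.69,-6.39],"hand":0}]'; python3 -c "
from go import *
plan(*dial('R',3.97,.085))"
```

```text
clock: 0.85
position: [0.2291, -0.5267, 0.2311]
ee_rot: [0.155, 0.743, 0.645, 0.085]
contact_force: [-0.4, -0.9, -0.0]
width: 0.0853
gripper_force: 0.0
clock: 1.6
position: [0.2335, -0.5284, 0.2349]
ee_rot: [0.259, 0.309, 0.903, 0.149]
contact_force: [-0.8, -0.1, 0.3]
width: 0.0849
gripper_force: 0.0
rot [-0.08 -0.62 -0.72] rows 1 each [-0.08 -0.62 -0.72]
then trans [0.036  0.4362 0.2876] rows 14 each [0.0026 0.0312 0.0205] | now [ 0.2335 -0.5284  0.2349] q [ -94.   18.   93.   34.   82. -155.] t 1.6 F [-0.8 -0.1  0.3] w 0.0849
```

```bash
python3 -m handwheel '[{"translation":[0.0026,0.0312,0.0205],"angular":[0,0,0],"hand":0},{"translation":[0.0026,0.0312,0.0205],"angular":[0,0,0],"hand":0},{"translation":[0.0026,0.0312,0.0205],"angular":[0,0,0],"hand":0},{"translation":[0.0026,0.0312,0.0205],"angular":[0,0,0],"hand":0},{"translation":[0.0026,0.0312,0.0205],"angular":[0,0,0],"hand":0},{"translation":[0.0026,0.0312,0.0205],"angular":[0,0,0],"hand":0},{"translation":[0.0026,0.0312,0.0205],"angular":[0,0,0],"hand":0},{"translation":[0.0026,0.0312,0.0205],"angular":[0,0,0],"hand":0},{"translation":[0.0026,0.0312,0.0205],"angular":[0,0,0],"hand":0},{"translation":[0.0026,0.0312,0.0205],"angular":[0,0,0],"hand":0}]' ; python3 -c "
from go import *
plan(*dial('R',3.97,.085))"
```

```text
clock: 2.43
position: [0.4826, -0.2506, 0.1909]
ee_rot: [0.26, 0.308, 0.903, 0.147]
contact_force: [0.3, 0.1, -0.1]
width: 0.0853
gripper_force: 0.0
rot [-0.28 -0.46 -0.61] rows 1 each [-0.28 -0.46 -0.61]
then trans [0.0131 0.1231 0.0814] rows 4 each [0.0033 0.0308 0.0203] | now [ 0.4826 -0.2506  0.1909] q [ -56.    6.  115.   42.   51. -133.] t 2.4333 F [ 0.3  0.1 -0.1] w 0.0853
```

```bash
python3 -m handwheel '[{"translation":[0.0033,0.0308,0.0203],"angular":[-0.3,-0.5,-0.6],"hand":0},{"translation":[0.0033,0.0308,0.0203],"angular":[0,0,0],"hand":0},{"translation":[0.0033,0.0308,0.0203],"angular":[0,0,0],"hand":0},{"translation":[0.0033,0.0308,0.0203],"angular":[0,0,0],"hand":0},{"translation":[0,0,0],"angular":[0,0,0],"hand":0}]'
python3 - <<'E'
from go import *
plan(*dial('R',3.97,.085)); plan(*dial('R',3.97,.011))
im=manip.get_image("top"); cv2.imwrite("pics/t1.png",im[:,:,::-1])
im=manip.get_image("side"); cv2.imwrite("pics/s1.png",cv2.resize(im[140:300,220:400,::-1],None,fx=3.5,fy=3.5))
E
```

```text
clock: 2.85
position: [0.5788, -0.1334, 0.1711]
ee_rot: [0.264, 0.3, 0.905, 0.149]
contact_force: [-0.4, 0.9, 0.3]
width: 0.0856
gripper_force: 0.0
rot [ 0.33 -0.37  0.3 ] rows 1 each [ 0.33 -0.37  0.3 ]
then trans [-0.0031 -0.0043 -0.0015] rows 1 each [-0.0031 -0.0043 -0.0015] | now [ 0.5788 -0.1334  0.1711] q [ -35.    9.  116.   43.   37. -119.] t 2.85 F [-0.4  0.9  0.3] w 0.0856
rot [ 0.33 -0.37  0.3 ] rows 1 each [ 0.33 -0.37  0.3 ]
then trans [-0.0031 -0.0043  0.0725] rows 2 each [-0.0016 -0.0022  0.0362] | now [ 0.5788 -0.1334  0.1711] q [ -35.    9.  116.   43.   37. -119.] t 2.85 F [-0.4  0.9  0.3] w 0.0856
```

View pics/t1.png

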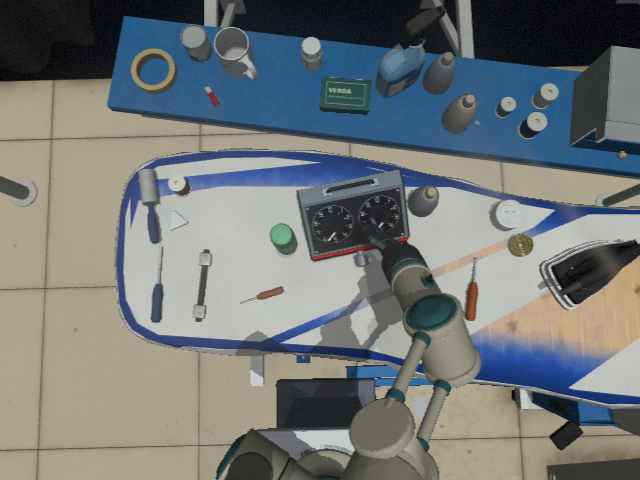

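The arm stands in front of the right dial, at about (385,240), and nothing has been disturbed. I'll go down onto the knob and grip it.

```bash
python3 -m handwheel '[{"translation":[-0.003,-0.0043,0.014],"angular":[0.3,-0.4,0.3],"hand":0},{"translation":[0,0,0.03],"angular":[0,0,0],"hand":0},{"translation":[0,0,0.028],"angular":[0,0,0],"hand":0},{"translation":[0,0,0],"angular":[0,0,0],"hand":0}]' 40
python3 - <<'E'
from go import *
plan(*dial('R',3.97,.011))
E
python3 -m handwheel '[{"translation":[0,0,0],"angular":[0,0,0],"hand":1},{"translation":[0,0,0],"angular":[0,0,0],"hand":1},{"translation":[0,0,0],"angular":[0,0,0],"hand":1},{"translation":[0,0,0],"angular":[0,0,0],"hand":1},{"translation":[0,0,0],"angular":[0,0,0],"hand":1},{"translation":[0,0,0],"angular":[0,0,0],"hand":1},{"translation":[0,0,0],"angular":[0,0,0],"hand":1},{"translation":[0,0,0],"angular":[0,0,0],"hand":1}]' 40
python3 - <<'E'
from go import *
plan(*dial('R',3.97,.011));print(dialang('R'),manip.get_state()["moment"])
E
```

```text
clock: 3.28
position: [0.6178, -0.1395, 0.1087]
ee_rot: [0.265, 0.308, 0.902, 0.144]
contact_force: [-1.1, 0.7, 0.2]
width: 0.0854
gripper_force: 0.0
rot [-0.39  0.17 -0.49] rows 1 each [-0.39  0.17 -0.49]
then trans [0.0027 0.0086 0.    ] rows 1 each [0.0027 0.0086 0.    ] | now [ 0.6178 -0.1395  0.1087] q [ -32.   16.  117.   52.   29. -127.] t 3.2833 F [-1.1  0.7  0.2] w 0.0854
clock: 3.95
position: [0.6208, -0.1354, 0.1169]
ee_rot: [0.269, 0.306, 0.901, 0.148]
contact_force: [5.5, 10.8, 10.1]
width: 0.0122
gripper_force: 44.7
rot [ 0.26  0.48 -0.32] rows 1 each [ 0.26  0.48 -0.32]
then trans [0.0053 0.0005 0.0045] rows 1 each [0.0053 0.0005 0.0045] | now [ 0.6208 -0.1354  0.1169] q [ -32.   16.  117.   52.   29. -127.] t 3.95 F [ 5.5 10.8 10.1] w 0.0122
3.975571260234404 [ 1.40351456 -1.08923534  0.61227571]
```

```bash
python3 -m handwheel '[{"translation":[0.003,0.008,0],"angular":[0,0,0],"hand":1},{"translation":[0,0,0],"angular":[0,0,6],"hand":1},{"translation":[0,0,0],"angular":[0,0,6],"hand":1},{"translation":[0,0,0],"angular":[0,0,6],"hand":1},{"translation":[0,0,0],"angular":[0,0,6.2],"hand":1},{"translation":[0,0,0],"angular":[0,0,0],"hand":1},{"translation":[0,0,0],"angular":[0,0,0],"hand":1}]'
python3 - <<'E'
from go import *
plan(*dial('R',4.398,.011));print(dialang('R'),manip.get_state()["moment"])
E
```

```text
clock: 4.53
position: [0.6195, -0.1367, 0.1157]
ee_rot: [0.236, 0.49, 0.817, 0.192]
contact_force: [-12.9, -14.5, 4.5]
width: 0.0124
gripper_force: 46.0
rot [-0.32  1.2   0.14] rows 1 each [-0.32  1.2   0.14]
then trans [0.0055 0.0004 0.0045] rows 1 each [0.0055 0.0004 0.0045] | now [ 0.6195 -0.1367  0.1157] q [ -31.   16.  117.   51.   28. -101.] t 4.5333 F [-12.9 -14.5   4.5] w 0.0124
4.3954696025746935 [-1.7586482   1.91587463 -0.93217277]
```

```bash
python3 -m handwheel '[{"translation":[0,-0.004,0],"angular":[0,0,0],"hand":1},{"translation":[0,0,0],"angular":[0,0,0],"hand":1},{"translation":[0,0,0],"angular":[0,0,0],"hand":1}]'; python3 -c "
from go import *
print(dialang('R'))"; python3 -m handwheel '[{"translation":[0,0,0],"angular":[0,0,0],"hand":0},{"translation":[0,0,0],"angular":[0,0,0],"hand":0},{"translation":[0,0,0],"angular":[0,0,0],"hand":0},{"translation":[0,0,0],"angular":[0,0,0],"hand":0},{"translation":[0,0,-0.025],"angular":[0,0,0],"hand":0},{"translation":[0,0,-0.03],"angular":[0,0,0],"hand":0},{"translation":[0,0,-0.025],"angular":[0,0,0],"hand":0}]'
python3 - <<'E'
from go import *
plan(*dial('L',3.97-np.pi,.085))
E
```

```text
clock: 4.78
position: [0.6193, -0.1368, 0.1157]
ee_rot: [0.236, 0.49, 0.816, 0.195]
contact_force: [-2.6, -6.8, 5.6]
width: 0.012
gripper_force: 45.2
4.396773827338603
clock: 5.37
position: [0.5707, -0.1392, 0.1782]
ee_rot: [0.23, 0.489, 0.818, 0.197]
contact_force: [0.6, -1.2, 0.6]
width: 0.0856
gripper_force: 0.0
rot [  0.48   0.27 155.52] rows 23 each [0.02 0.01 6.76]
then trans [-0.0745 -0.0713  0.0094] rows 3 each [-0.0248 -0.0238  0.0031] | now [ 0.5707 -0.1392  0.1782] q [-36.   7. 117.  42.  37. -94.] t 5.3667 F [ 0.6 -1.2  0.6] w 0.0856
```

```bash
python3 -m handwheel '[{"translation":[0,0,0],"angular":[0,0,7.07],"hand":0},{"translation":[0,0,0],"angular":[0,0,7.07],"hand":0},{"translation":[0,0,0],"angular":[0,0,7.07],"hand":0},{"translation":[0,0,0],"angular":[0,0,7.07],"hand":0},{"translation":[0,0,0],"angular":[0,0,7.07],"hand":0},{"translation":[0,0,0],"angular":[0,0,7.07],"hand":0},{"translation":[0,0,0],"angular":[0,0,7.07],"hand":0},{"translation":[0,0,0],"angular":[0,0,7.07],"hand":0},{"translation":[0,0,0],"angular":[0,0,7.07],"hand":0},{"translation":[0,0,0],"angular":[0,0,7.07],"hand":0}]' >/dev/null; python3 -m handwheel '[{"translation":[0,0,0],"angular":[0,0,7.07],"hand":0},{"translation":[0,0,0],"angular":[0,0,7.07],"hand":0},{"translation":[0,0,0],"angular":[0,0,7.07],"hand":0},{"translation":[0,0,0],"angular":[0,0,7.07],"hand":0},{"translation":[0,0,0],"angular":[0,0,7.07],"hand":0},{"translation":[0,0,0],"angular":[0,0,7.07],"hand":0},{"translation":[0,0,0],"angular":[0,0,7.07],"hand":0},{"translation":[0,0,0],"angular":[0,0,7.07],"hand":0},{"translation":[0,0,0],"angular":[0,0,7.07],"hand":0},{"translation":[0,0,0],"angular":[0,0,7.07],"hand":0}]' >/dev/null;  python3 -m handwheel '[{"translation":[0,0,0],"angular":[0,0,7.07],"hand":0},{"translation":[0,0,0],"angular":[0,0,7.07],"hand":0},{"translation":[-0.025,-0.024,0.003],"angular":[0,0,0],"hand":0},{"translation":[-0.025,-0.024,0.003],"angular":[0,0,0],"hand":0},{"translation":[-0.025,-0.024,0.003],"angular":[0,0,0],"hand":0},{"translation":[0,0,0],"angular":[0,0,0],"hand":0},{"translation":[0,0,0],"angular":[0,0,0],"hand":0}]'
python3 - <<'E'
from go import *
plan(*dial('L',3.97-np.pi,.011))
E
```

```text
clock: 7.62
position: [0.5596, -0.0336, 0.1709]
ee_rot: [-0.144, 0.903, -0.303, 0.267]
contact_force: [0.5, 0.0, -0.2]
width: 0.0853
gripper_force: 0.0
rot [ 0.19 -0.26  0.17] rows 1 each [ 0.19 -0.26  0.17]
then trans [0.002  0.002  0.0728] rows 2 each [0.001  0.001  0.0364] | now [ 0.5596 -0.0336  0.1709] q [-22.   4. 122.  40.  29.  74.] t 7.6167 F [ 0.5  0.  -0.2] w 0.0853
```

```bash
python3 -m handwheel '[{"translation":[0.002,0.002,0.014],"angular":[0.2,-0.3,0.2],"hand":0},{"translation":[0,0,0.03],"angular":[0,0,0],"hand":0},{"translation":[0,0,0.028],"angular":[0,0,0],"hand":0},{"translation":[0,0,0],"angular":[0,0,0],"hand":0},{"translation":[0,0,0],"angular":[0,0,0],"hand":0}]'
python3 - <<'E'
from go import *
plan(*dial('L',3.97-np.pi,.011))
E
```

```text
clock: 8.03
position: [0.6022, -0.0327, 0.1112]
ee_rot: [-0.146, 0.903, -0.306, 0.265]
contact_force: [-0.8, 0.1, 0.3]
width: 0.0851
gripper_force: 0.0
rot [ 0.13 -0.01 -0.32] rows 1 each [ 0.13 -0.01 -0.32]
then trans [-0.0029 -0.0026 -0.0002] rows 1 each [-0.0029 -0.0026 -0.0002] | now [ 0.6022 -0.0327  0.1112] q [-20.  13. 122.  52.  21.  62.] t 8.0333 F [-0.8  0.1  0.3] w 0.0851
```

```bash
python3 -m handwheel '[{"translation":[-0.002,-0.0026,0],"angular":[0,0,0],"hand":1},{"translation":[0,0,0],"angular":[0,0,0],"hand":1},{"translation":[0,0,0],"angular":[0,0,0],"hand":1},{"translation":[0,0,0],"angular":[0,0,0],"hand":1},{"translation":[0,0,0],"angular":[0,0,0],"hand":1},{"translation":[0,0,0],"angular":[0,0,0],"hand":1},{"translation":[0,0,0],"angular":[0,0,0],"hand":1}]' 40
python3 - <<'E'
from go import *
plan(*dial('L',3.97-np.pi,.011));print(dialang('L')+np.pi,manip.get_state()["moment"])
E
```

```text
clock: 8.62
position: [0.6013, -0.0302, 0.1133]
ee_rot: [-0.145, 0.902, -0.306, 0.267]
contact_force: [-7.1, -6.1, 5.1]
width: 0.0127
gripper_force: 39.5
rot [ 0.19 -0.29 -0.16] rows 1 each [ 0.19 -0.29 -0.16]
then trans [-0.0016 -0.0002  0.0018] rows 1 each [-0.0016 -0.0002  0.0018] | now [ 0.6013 -0.0302  0.1133] q [-20.  13. 122.  52.  21.  62.] t 8.6167 F [-7.1 -6.1  5.1] w 0.0127
3.9727340638344906 [-0.64140035  0.76318765 -0.24998632]
```

```bash
python3 -m handwheel '[{"translation":[0,0,0],"angular":[0,0,-6.5],"hand":1},{"translation":[0,0,0],"angular":[0,0,-6.5],"hand":1},{"translation":[0,0,0],"angular":[0,0,-6.5],"hand":1},{"translation":[0,0,0],"angular":[0,0,-6.5],"hand":1},{"translation":[0,0,0],"angular":[0,0,-6.5],"hand":1},{"translation":[0,0,0],"angular":[0,0,-6.5],"hand":1},{"translation":[0,0,0],"angular":[0,0,-6.5],"hand":1},{"translation":[0,0,0],"angular":[0,0,-6.5],"hand":1},{"translation":[0,0,0],"angular":[0,0,-6.5],"hand":1},{"translation":[0,0,0],"angular":[0,0,0],"hand":1}]'
python3 - <<'E'
from go import *
plan(*dial('L',2.513-np.pi,.011));print(dialang('L')+np.pi)
E
```

```text
clock: 9.45
position: [0.6015, -0.0275, 0.1137]
ee_rot: [0.002, 0.936, 0.177, 0.304]
contact_force: [-4.5, 1.0, 6.4]
width: 0.0123
gripper_force: 39.5
rot [  0.03  -0.08 -24.96] rows 4 each [ 0.01 -0.02 -6.24]
then trans [-0.0021  0.0001  0.0018] rows 1 each [-0.0021  0.0001  0.0018] | now [ 0.6015 -0.0275  0.1137] q [-19.  13. 122.  52.  21.   4.] t 9.45 F [-4.5  1.   6.4] w 0.0123
9.231868562017496
```

```bash
python3 -m handwheel '[{"translation":[0,0,0],"angular":[0,0,-6.2],"hand":1},{"translation":[0,0,0],"angular":[0,0,-6.2],"hand":1},{"translation":[0,0,0],"angular":[0,0,-6.2],"hand":1},{"translation":[0,0,0],"angular":[0,0,-6.2],"hand":1},{"translation":[0,0,0],"angular":[0,0,0],"hand":1},{"translation":[0,0,0],"angular":[0,0,0],"hand":1}]'
python3 - <<'E'
from go import *
plan(*dial('L',2.513-np.pi,.011));print(dialang('L')-np.pi)
E
```

```text
clock: 9.95
position: [0.6009, -0.0265, 0.1134]
ee_rot: [0.066, 0.877, 0.373, 0.296]
contact_force: [-5.1, 3.8, 6.9]
width: 0.0124
gripper_force: 39.7
rot [-0.08 -0.1  -0.35] rows 1 each [-0.08 -0.1  -0.35]
then trans [-0.0024  0.0013  0.0018] rows 1 each [-0.0024  0.0013  0.0018] | now [ 0.6009 -0.0265  0.1134] q [-19.  13. 122.  52.  21. -21.] t 9.95 F [-5.1  3.8  6.9] w 0.0124
2.519130877307653
```

```bash
cat >> go.py <<'E'
def knob(back,out=0.,kx=-.0955,tilt=20,g=.0187):
    a=np.radians(tilt); z=np.array([np.sin(a),0,-np.cos(a)])
    return w(r.x,np.array([kx-out,0,.034])+z*(g-back))[0], frame([1,0,0],z)
E
python3 -m handwheel '[{"translation":[0,0,0],"angular":[0,0,0],"hand":0},{"translation":[0,0,0],"angular":[0,0,0],"hand":0},{"translation":[0,0,0],"angular":[0,0,0],"hand":0},{"translation":[0,0,0],"angular":[0,0,0],"hand":0},{"translation":[0,0,-0.025],"angular":[0,0,0],"hand":0},{"translation":[0,0,-0.03],"angular":[0,0,0],"hand":0},{"translation":[0,0,-0.035],"angular":[0,0,0],"hand":0},{"translation":[0,0,0],"angular":[0,0,0],"hand":0}]'
python3 - <<'E'
from go import *
plan(*knob(.07))
im=manip.get_image("top"); cv2.imwrite("pics/t2.png",cv2.resize(im[160:280,290:420,::-1],None,fx=4.4,fy=4.4,interpolation=cv2.INTER_CUBIC))
E
```

```text
clock: 10.62
position: [0.5509, -0.039, 0.1914]
ee_rot: [0.071, 0.876, 0.371, 0.298]
contact_force: [-0.2, -0.1, 0.3]
width: 0.0855
gripper_force: 0.0
rot [  5.28 -15.06  35.46] rows 6 each [ 0.88 -2.51  5.91]
then trans [-0.077   0.0511  0.0881] rows 4 each [-0.0193  0.0128  0.022 ] | now [ 0.5509 -0.039   0.1914] q [-24.   2. 121.  37.  32.  -8.] t 10.6167 F [-0.2 -0.1  0.3] w 0.0855
```

```bash
python3 -m handwheel '[{"translation":[0,0,0],"angular":[0.9,-2.5,5.9],"hand":0},{"translation":[0,0,0],"angular":[0.9,-2.5,5.9],"hand":0},{"translation":[0,0,0],"angular":[0.9,-2.5,5.9],"hand":0},{"translation":[0,0,0],"angular":[0.9,-2.5,5.9],"hand":0},{"translation":[0,0,0],"angular":[0.9,-2.5,5.9],"hand":0},{"translation":[0,0,0],"angular":[0.9,-2.5,5.9],"hand":0},{"translation":[-0.038,0.0125,0],"angular":[0,0,0],"hand":0},{"translation":[-0.039,0.0125,0.01],"angular":[0,0,0],"hand":0},{"translation":[0,0.013,0.039],"angular":[0,0,0],"hand":0},{"translation":[0,0.013,0.039],"angular":[0,0,0],"hand":0}]'; python3 -m handwheel '[{"translation":[0,0,0],"angular":[0,0,0],"hand":0},{"translation":[0,0,0],"angular":[0,0,0],"hand":0}]'
python3 - <<'E'
from go import *
plan(*knob(0,.003))
im=manip.get_image("top"); cv2.imwrite("pics/t3.png",im[:,:,::-1])
E
```

```text
clock: 11.5
position: [0.5231, -0.0987, 0.077]
ee_rot: [-0.012, 0.977, 0.114, 0.182]
contact_force: [2.1, -0.0, 0.4]
width: 0.0853
gripper_force: 0.0
clock: 11.67
position: [0.5228, -0.0973, 0.0739]
ee_rot: [-0.015, 0.977, 0.115, 0.178]
contact_force: [-0.5, -0.8, 0.3]
width: 0.0855
gripper_force: 0.0
rot [-0.4  -0.6   2.98] rows 1 each [-0.4  -0.6   2.98]
then trans [-0.0038 -0.0012  0.0598] rows 2 each [-0.0019 -0.0006  0.0299] | now [ 0.5228 -0.0973  0.0739] q [-27.  13. 120.  24.  32.  31.] t 11.6667 F [-0.5 -0.8  0.3] w 0.0855
```

View pics/t3.png

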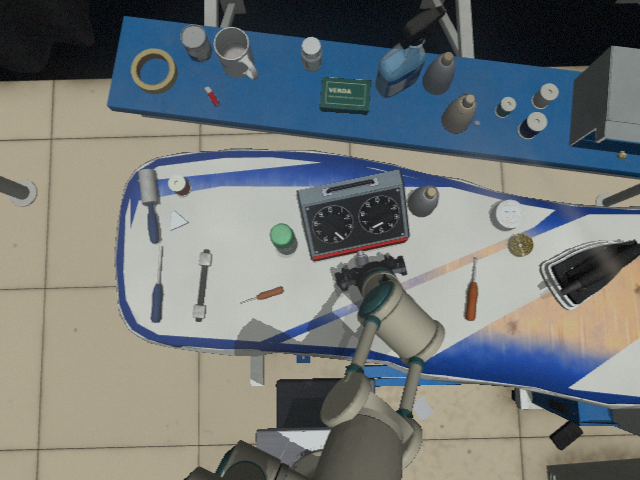

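The left pointer now points at 4, the right one at 7, and the open fingers straddle the drawer knob at (362,260). I'll go down and pinch it.

```bash
python3 -m handwheel '[{"translation":[-0.004,-0.001,0],"angular":[-0.4,-0.6,3],"hand":0},{"translation":[0,0,0.03],"angular":[0,0,0],"hand":0},{"translation":[0,0,0.028],"angular":[0,0,0],"hand":0},{"translation":[0,0,0],"angular":[0,0,0],"hand":0}]' 40; python3 -c "
from go import *
plan(*knob(0,.003))"; python3 -m handwheel '[{"translation":[0,0,0],"angular":[0,0,0],"hand":1},{"translation":[0,0,0],"angular":[0,0,0],"hand":1},{"translation":[0,0,0],"angular":[0,0,0],"hand":1},{"translation":[0,0,0],"angular":[0,0,0],"hand":1},{"translation":[0,0,0],"angular":[0,0,0],"hand":1},{"translation":[0,0,0],"angular":[0,0,0],"hand":1}]' 40;python3 - <<'E'
from go import *
plan(*knob(0,.003))
b=B.apply([-.01,0,0]); s=manip.get_state(); print("10mm out in tool",q2R(s["ee_rot"]).inv().apply(b))
E
```

```text
clock: 12.05
position: [0.5396, -0.0929, 0.0206]
ee_rot: [-0.014, 0.98, 0.09, 0.175]
contact_force: [-0.4, 0.0, -0.5]
width: 0.0853
gripper_force: 0.0
rot [ 0.14 -0.26  0.17] rows 1 each [ 0.14 -0.26  0.17]
then trans [-0.0019  0.0001  0.0037] rows 1 each [-0.0019  0.0001  0.0037] | now [ 0.5396 -0.0929  0.0206] q [-25.  20. 122.  29.  24.  30.] t 12.05 F [-0.4  0.  -0.5] w 0.0853
clock: 12.55
position: [0.5396, -0.0926, 0.0235]
ee_rot: [-0.015, 0.98, 0.089, 0.177]
contact_force: [-2.5, 6.9, 10.0]
width: 0.0268
gripper_force: 38.7
rot [ 0.1  -0.43  0.1 ] rows 1 each [ 0.1  -0.43  0.1 ]
then trans [-0.003   0.0004  0.0064] rows 1 each [-0.003   0.0004  0.0064] | now [ 0.5396 -0.0926  0.0235] q [-25.  19. 122.  29.  24.  30.] t 12.55 F [-2.5  6.9 10. ] w 0.0268
10mm out in tool [-9.37088810e-03 -1.06378476e-05 -3.49089432e-03]
```

```bash
python3 -m handwheel '[{"translation":[-0.0094,0,-0.0035],"angular":[0,0,0],"hand":1},{"translation":[-0.0094,0,-0.0035],"angular":[0,0,0],"hand":1},{"translation":[-0.0094,0,-0.0035],"angular":[0,0,0],"hand":1},{"translation":[-0.0094,0,-0.0035],"angular":[0,0,0],"hand":1}]' 60;python3 - <<'E'
from go import *
plan(*knob(0,.003))
E
```

```text
clock: 12.88
position: [0.5007, -0.0998, 0.0236]
ee_rot: [-0.015, 0.98, 0.089, 0.177]
contact_force: [1.6, 6.7, 8.8]
width: 0.0257
gripper_force: 60.0
rot [ 0.11 -0.51  0.12] rows 1 each [ 0.11 -0.51  0.12]
then trans [0.0342 0.0003 0.0201] rows 1 each [0.0342 0.0003 0.0201] | now [ 0.5007 -0.0998  0.0236] q [-28.  17. 126.  33.  24.  23.] t 12.8833 F [1.6 6.7 8.8] w 0.0257
```

```bash
python3 -m handwheel '[{"translation":[-0.0094,0,-0.0035],"angular":[0,0,0],"hand":1},{"translation":[-0.0094,0,-0.0035],"angular":[0,0,0],"hand":1},{"translation":[-0.0094,0,-0.0035],"angular":[0,0,0],"hand":1},{"translation":[-0.0094,0,-0.0035],"angular":[0,0,0],"hand":1},{"translation":[-0.0094,0,-0.0035],"angular":[0,0,0],"hand":1},{"translation":[-0.002,0,-0.0007],"angular":[0,0,0],"hand":1},{"translation":[0,0,0],"angular":[0,0,0],"hand":1}]' 60;python3 - <<'E'
from go import *
plan(*knob(0,.003+.088))
im=manip.get_image("top"); cv2.imwrite("pics/t4.png",im[:,:,::-1])
E
```

```text
clock: 13.47
position: [0.4511, -0.1091, 0.024]
ee_rot: [-0.016, 0.98, 0.088, 0.179]
contact_force: [8.5, 11.9, 7.1]
width: 0.0258
gripper_force: 69.1
rot [ 0.06 -0.65 -0.06] rows 1 each [ 0.06 -0.65 -0.06]
then trans [-0.0012  0.0001  0.0077] rows 1 each [-0.0012  0.0001  0.0077] | now [ 0.4511 -0.1091  0.024 ] q [-34.  14. 131.  38.  24.  13.] t 13.4667 F [ 8.5 11.9  7.1] w 0.0258
```

```bash
cat >> go.py <<'E'
def down(x,y,z,head):
    h=np.radians(head); X=np.array([np.cos(h),np.sin(h),0]); Z=np.array([0,0,-1.])
    return np.array([x,y,z]), R.from_matrix(np.c_[X,np.cross(Z,X),Z])
E
python3 -m handwheel '[{"translation":[0.002,0,0],"angular":[0,0,0],"hand":1},{"translation":[0,0,0],"angular":[0,0,0],"hand":0},{"translation":[0,0,0],"angular":[0,0,0],"hand":0},{"translation":[0,0,0],"angular":[0,0,0],"hand":0},{"translation":[0,0,0],"angular":[0,0,0],"hand":0},{"translation":[0,0,-0.025],"angular":[0,0,0],"hand":0},{"translation":[0,0,-0.035],"angular":[0,0,0],"hand":0},{"translation":[0,0,-0.04],"angular":[0,0,0],"hand":0},{"translation":[0,0,0],"angular":[0,0,0],"hand":0}]' 40;python3 - <<'E'
from go import *
plan(*down(.433,-.3465,.09,171.5)); plan(*down(.433,-.3465,.09,171.5-180))
im=manip.get_image("top"); cv2.imwrite("pics/t5.png",im[:,:,::-1])
E
```

```text
clock: 14.27
position: [0.4181, -0.1187, 0.1221]
ee_rot: [-0.009, 0.98, 0.09, 0.18]
contact_force: [0.2, -0.2, 0.7]
width: 0.0852
gripper_force: 0.0
rot [  29.27   -3.7  -158.65] rows 24 each [ 1.22 -0.15 -6.61]
then trans [-0.0484 -0.2231  0.0321] rows 6 each [-0.0081 -0.0372  0.0054] | now [ 0.4181 -0.1187  0.1221] q [-38.   1. 126.  23.  40.  26.] t 14.2667 F [ 0.2 -0.2  0.7] w 0.0852
rot [ -2.62 -20.72  18.73] rows 5 each [-0.52 -4.14  3.75]
then trans [0.0484 0.2231 0.0321] rows 6 each [0.0081 0.0372 0.0054] | now [ 0.4181 -0.1187  0.1221] q [-38.   1. 126.  23.  40.  26.] t 14.2667 F [ 0.2 -0.2  0.7] w 0.0852
```

View pics/t5.png

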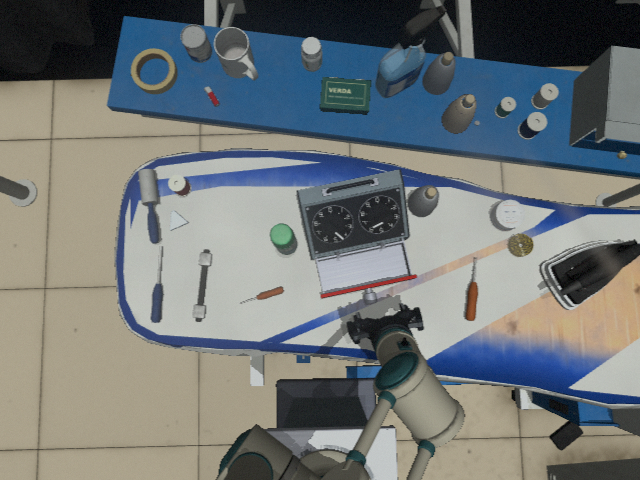

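The drawer stands open and empty at about (365,268), both pointers sit on their codes, and the awl at (472,290) is untouched. Now I'll go to the awl.

```bash
python3 -m handwheel '[{"translation":[0,0,0],"angular":[-0.5,-4.1,3.7],"hand":0},{"translation":[0,0,0],"angular":[-0.5,-4.1,3.7],"hand":0},{"translation":[0,0,0],"angular":[-0.5,-4.1,3.7],"hand":0},{"translation":[0,0,0],"angular":[-0.5,-4.1,3.7],"hand":0},{"translation":[0,0,0],"angular":[-0.6,-4.1,3.7],"hand":0},{"translation":[0.008,0.037,0],"angular":[0,0,0],"hand":0},{"translation":[0.008,0.037,0],"angular":[0,0,0],"hand":0},{"translation":[0.008,0.037,0],"angular":[0,0,0],"hand":0},{"translation":[0.008,0.037,0],"angular":[0,0,0],"hand":0},{"translation":[0.008,0.037,0],"angular":[0,0,0],"hand":0}]' >/dev/null;python3 -m handwheel '[{"translation":[0.008,0.037,0.03],"angular":[0,0,0],"hand":0},{"translation":[0,0,0],"angular":[0,0,0],"hand":0},{"translation":[0,0,0],"angular":[0,0,0],"hand":0}]'
python3 - <<'E'
from go import *
plan(*down(.433,-.3465,.004,171.5-180))
E
```

```text
clock: 15.4
position: [0.4348, -0.337, 0.0851]
ee_rot: [-0.007, 0.998, -0.064, 0.004]
contact_force: [0.2, 1.0, -0.6]
width: 0.0856
gripper_force: 0.0
rot [-0.85 -0.36  1.12] rows 1 each [-0.85 -0.36  1.12]
then trans [-0.0004  0.0097  0.0811] rows 3 each [-0.0001  0.0032  0.027 ] | now [ 0.4348 -0.337   0.0851] q [-46.  21. 102.   1.  58.  51.] t 15.4 F [ 0.2  1.  -0.6] w 0.0856
```

```bash
python3 -m handwheel '[{"translation":[0,0.0095,0.02],"angular":[-0.8,-0.4,1.1],"hand":0},{"translation":[0,0,0.03],"angular":[0,0,0],"hand":0},{"translation":[0,0,0.015],"angular":[0,0,0],"hand":0},{"translation":[0,0,0],"angular":[0,0,0],"hand":0},{"translation":[0,0,0],"angular":[0,0,0],"hand":0}]'
python3 - <<'E'
from go import *
plan(*down(.433,-.3465,.004,171.5-180))
E
```

```text
clock: 15.82
position: [0.4347, -0.3442, 0.0227]
ee_rot: [0.001, 0.997, -0.072, 0.001]
contact_force: [0.5, -0.1, 0.0]
width: 0.0852
gripper_force: 0.0
rot [ 0.05 -0.1   0.22] rows 1 each [ 0.05 -0.1   0.22]
then trans [-0.0014  0.0025  0.0187] rows 1 each [-0.0014  0.0025  0.0187] | now [ 0.4347 -0.3442  0.0227] q [-46.  25. 105.   0.  49.  53.] t 15.8167 F [ 0.5 -0.1  0. ] w 0.0852
```

```bash
python3 -m handwheel '[{"translation":[-0.001,0.0025,0.01],"angular":[0,0,0],"hand":0},{"translation":[0,0,0.0075],"angular":[0,0,0],"hand":0.3},{"translation":[0,0,0],"angular":[0,0,0],"hand":1},{"translation":[0,0,0],"angular":[0,0,0],"hand":1},{"translation":[0,0,0],"angular":[0,0,0],"hand":1},{"translation":[0,0,0],"angular":[0,0,0],"hand":1},{"translation":[0,0,0],"angular":[0,0,0],"hand":1},{"translation":[0,0,0],"angular":[0,0,0],"hand":1}]' 40; python3 -m handwheel '[{"translation":[0,0,-0.03],"angular":[0,0,0],"hand":1},{"translation":[0,0,-0.04],"angular":[0,0,0],"hand":1},{"translation":[0,0,-0.04],"angular":[0,0,0],"hand":1},{"translation":[0,0,0],"angular":[0,0,0],"hand":1}]'
python3 - <<'E'
from go import *
# drawer floor centre from image: top rim etc; model guess first
for kx in(-.112,): print(w(r.x,[kx,0,.01])[0])
im=cv2.imread("pics/t5.png")
cv2.imwrite("pics/t5c.png",cv2.resize(im[235:305,305:425],None,fx=6,fy=6,interpolation=cv2.INTER_CUBIC))
im=manip.get_image("side"); cv2.imwrite("pics/s6.png",im[:,:,::-1])
h=w(r.x,[-.112,-.029,.10])[0]; plan(*down(*h,100.3))
E
```

```text
clock: 16.48
position: [0.4344, -0.3489, 0.0065]
ee_rot: [0.002, 0.997, -0.073, 0.002]
contact_force: [0.1, 0.2, 2.9]
width: 0.0228
gripper_force: 39.8
clock: 16.82
position: [0.4374, -0.3518, 0.1235]
ee_rot: [0.007, 0.997, -0.073, 0.008]
contact_force: [1.2, -0.7, -0.2]
width: 0.0229
gripper_force: 39.5
[ 0.51954752 -0.09666187  0.01      ]
rot [ 1.0400e+00  4.0000e-02 -1.0863e+02] rows 16 each [ 0.07  0.   -6.79]
then trans [0.2059 0.1275 0.0205] rows 7 each [0.0294 0.0182 0.0029] | now [ 0.4361 -0.3506  0.1205] q [-46.  19.  99.  -0.  62.  52.] t 16.8667 F [ 0.9  0.5 -0.7] w 0.0223
```

View pics/t5c.png

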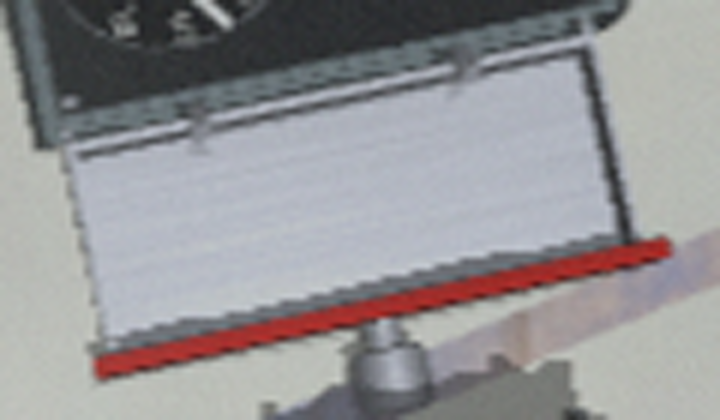

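The crop shows the open drawer: its rear wall runs (75,150)-(590,35) with two lugs, and the red front runs (100,370)-(670,248). The awl is gripped at 23 mm. Next I'll turn these edges into box coordinates.

Run:
```python
from go import *
c=lambda u,v:(u/6+305-.4,v/6+235-.4)
def box(uv,z): return B.inv().apply(ray("top",uv,z)-[r.x[0],r.x[1],0]).round(4)
for nm,u,z in(("rear rim mid",(332,95),.04),("rear foot left",(80,158),.040),("front outer L",(100,378),.056),("front outer R",(668,258),.056),("front inner top L",(100,355),.056),("front inner top R",(668,240),.056),("right wall top near front",(630,240),.04),("right wall rear",(590,50),.04),("left wall rear",(68,150),.04),("left floor front",(105,345),.01)): print(nm,box(c(*u),z))
```

```text
rear rim mid [-0.0769 -0.0001  0.04  ]
rear foot left [-0.0809  0.0993  0.04  ]
front outer L [-0.1647  0.1089  0.056 ]
front outer R [-0.1645 -0.1089  0.056 ]
front inner top L [-0.1564  0.1071  0.056 ]
front inner top R [-0.1579 -0.1105  0.056 ]
right wall top near front [-0.1545 -0.0993  0.04  ]
right wall rear [-0.0803 -0.1007  0.04  ]
left wall rear [-0.0769  0.1032  0.04  ]
left floor front [-0.1515  0.1045  0.01  ]
```

```bash
python3 -m handwheel '[{"translation":[0,0,0],"angular":[0,0,-6.8],"hand":1},{"translation":[0,0,0],"angular":[0,0,-6.8],"hand":1},{"translation":[0,0,0],"angular":[0,0,-6.8],"hand":1},{"translation":[0,0,0],"angular":[0,0,-6.8],"hand":1},{"translation":[0,0,0],"angular":[0,0,-6.8],"hand":1},{"translation":[0,0,0],"angular":[0,0,-6.8],"hand":1},{"translation":[0,0,0],"angular":[0,0,-6.8],"hand":1},{"translation":[0,0,0],"angular":[0,0,-6.8],"hand":1}]' >/dev/null;python3 -m handwheel '[{"translation":[0,0,0],"angular":[0,0,-6.8],"hand":1},{"translation":[0,0,0],"angular":[0,0,-6.8],"hand":1},{"translation":[0,0,0],"angular":[0,0,-6.8],"hand":1},{"translation":[0,0,0],"angular":[0,0,-6.8],"hand":1},{"translation":[0,0,0],"angular":[0,0,-6.8],"hand":1},{"translation":[0,0,0],"angular":[0,0,-6.8],"hand":1},{"translation":[0,0,0],"angular":[0,0,-6.8],"hand":1},{"translation":[0,0,0],"angular":[0,0,-6.8],"hand":1}]' >/dev/null; python3 -m handwheel '[{"translation":[0.03,0.0175,0],"angular":[0,0,0],"hand":1},{"translation":[0.03,0.0175,0],"angular":[0,0,0],"hand":1},{"translation":[0.03,0.0175,0],"angular":[0,0,0],"hand":1},{"translation":[0.03,0.0175,0],"angular":[0,0,0],"hand":1},{"translation":[0.03,0.0175,0],"angular":[0,0,0],"hand":1},{"translation":[0.03,0.0175,0],"angular":[0,0,0],"hand":1},{"translation":[0.026,0.0175,0.01],"angular":[0,0,0],"hand":1},{"translation":[0,0,0],"angular":[0,0,0],"hand":1},{"translation":[0,0,0],"angular":[0,0,0],"hand":1}]';python3 - <<'E'
from go import *
h=w(r.x,[-.1185,-.029,.07])[0]; plan(*down(*h,100.3))
E
```

```text
clock: 18.95
position: [0.5157, -0.1214, 0.1037]
ee_rot: [0.001, 0.638, 0.77, -0.001]
contact_force: [-0.7, -0.6, -0.9]
width: 0.0228
gripper_force: 39.5
rot [-0.03  0.15  0.37] rows 1 each [-0.03  0.15  0.37]
then trans [-0.0053  0.0017  0.0337] rows 1 each [-0.0053  0.0017  0.0337] | now [ 0.5157 -0.1214  0.1037] q [-21.  18. 103.  -0.  59. -31.] t 18.95 F [-0.7 -0.6 -0.9] w 0.0228
```

```bash
python3 -m handwheel '[{"translation":[-0.005,0.0017,0.015],"angular":[0,0,0.4],"hand":1},{"translation":[0,0,0.018],"angular":[0,0,0],"hand":1},{"translation":[0,0,0],"angular":[0,0,0],"hand":1},{"translation":[0,0,0],"angular":[0,0,0],"hand":1}]';python3 - <<'E'
from go import *
h=w(r.x,[-.1185,-.029,.018])[0]; plan(*down(*h,100.3))
im=manip.get_image("top"); cv2.imwrite("pics/t7.png",cv2.resize(im[180:330,270:470,::-1],None,fx=4,fy=4,interpolation=cv2.INTER_CUBIC))
E
```

```text
clock: 19.28
position: [0.5179, -0.1287, 0.0713]
ee_rot: [0.001, 0.643, 0.766, -0.001]
contact_force: [0.8, -0.8, -0.1]
width: 0.0225
gripper_force: 39.5
rot [-0.03  0.16 -0.31] rows 1 each [-0.03  0.16 -0.31]
then trans [0.0022 0.0009 0.0533] rows 2 each [0.0011 0.0005 0.0266] | now [ 0.5179 -0.1287  0.0713] q [-21.  20. 105.  -0.  55. -31.] t 19.2833 F [ 0.8 -0.8 -0.1] w 0.0225
```

View pics/t7.png

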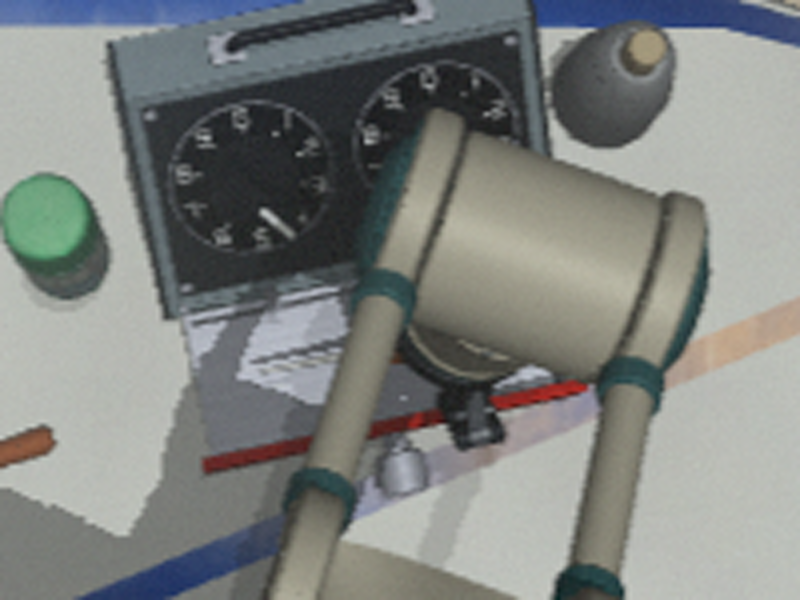

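The awl's spike is visible over the drawer at (250,368)-(370,355), parallel to the drawer's length. I'll lower it in steps and watch the force.

```bash
python3 -m handwheel '[{"translation":[0.002,0.001,0.012],"angular":[0,0,-0.3],"hand":1},{"translation":[0,0,0.012],"angular":[0,0,0],"hand":1},{"translation":[0,0,0.01],"angular":[0,0,0],"hand":1},{"translation":[0,0,0],"angular":[0,0,0],"hand":1}]' | grep -E "pos|force"; python3 -m handwheel '[{"translation":[0,0,0.008],"angular":[0,0,0],"hand":1},{"translation":[0,0,0.006],"angular":[0,0,0],"hand":1},{"translation":[0,0,0],"angular":[0,0,0],"hand":1},{"translation":[0,0,0],"angular":[0,0,0],"hand":1}]' ;python3 - <<'E'
from go import *
h=w(r.x,[-.1185,-.029,.0175])[0]; plan(*down(*h,100.3))
E
```

```text
position: [0.5191, -0.1261, 0.0374]
contact_force: [-0.8, 0.5, -0.3]
gripper_force: 39.5
clock: 20.0
position: [0.5201, -0.126, 0.0242]
ee_rot: [0.002, 0.64, 0.768, -0.0]
contact_force: [-0.2, -0.8, -1.3]
width: 0.0228
gripper_force: 39.5
rot [0.14 0.23 0.06] rows 1 each [0.14 0.23 0.06]
then trans [-0.     -0.0017  0.0067] rows 1 each [-0.     -0.0017  0.0067] | now [ 0.5201 -0.126   0.0242] q [-21.  24. 108.  -0.  48. -31.] t 20.0 F [-0.2 -0.8 -1.3] w 0.0228
```

```bash
python3 -m handwheel '[{"translation":[0,-0.0015,0.004],"angular":[0,0,0],"hand":1},{"translation":[0,0,0.0035],"angular":[0,0,0],"hand":1},{"translation":[0,0,0],"angular":[0,0,0],"hand":1},{"translation":[0,0,0],"angular":[0,0,0],"hand":1}]'; python3 -m handwheel '[{"translation":[0,0,0],"angular":[0,0,0],"hand":0.6},{"translation":[0,0,0],"angular":[0,0,0],"hand":0.6},{"translation":[0,0,0],"angular":[0,0,0],"hand":0.6},{"translation":[0,0,0],"angular":[0,0,0],"hand":0.6}]'
```

```text
clock: 20.33
position: [0.5186, -0.1262, 0.0167]
ee_rot: [0.002, 0.64, 0.768, -0.0]
contact_force: [0.1, 1.0, -0.5]
width: 0.023
gripper_force: 39.5
clock: 20.67
position: [0.5189, -0.1264, 0.017]
ee_rot: [0.003, 0.64, 0.768, -0.0]
contact_force: [0.3, 0.7, 0.6]
width: 0.0339
gripper_force: 0.0
```

```bash
python3 -m handwheel '[{"translation":[0,0,-0.02],"angular":[0,0,0],"hand":0.6},{"translation":[0,0,-0.03],"angular":[0,0,0],"hand":0.6},{"translation":[0,0,-0.04],"angular":[0,0,0],"hand":1},{"translation":[0,0,-0.03],"angular":[0,0,0],"hand":1},{"translation":[0,0,0],"angular":[0,0,0],"hand":1}]'|grep force;python3 - <<'E'
from go import *
plan(*knob(.0,.047,kx=-.1876,g=.01))
E
```

```text
contact_force: [0.8, -0.0, -0.2]
gripper_force: 0.0
rot [-14.57  15.55  89.25] rows 14 each [-1.04  1.11  6.37]
then trans [-0.1503 -0.0308  0.0718] rows 5 each [-0.0301 -0.0062  0.0144] | now [ 0.5226 -0.1274  0.1434] q [-21.  16.  99.  -0.  64. -31.] t 21.0833 F [ 0.8 -0.  -0.2] w 0.0005
```

```bash
python3 -m handwheel '[{"translation":[0,0,0],"angular":[-1.04,1.11,6.37],"hand":1},{"translation":[0,0,0],"angular":[-1.04,1.11,6.37],"hand":1},{"translation":[0,0,0],"angular":[-1.04,1.11,6.37],"hand":1},{"translation":[0,0,0],"angular":[-1.04,1.11,6.37],"hand":1},{"translation":[0,0,0],"angular":[-1.04,1.11,6.37],"hand":1},{"translation":[0,0,0],"angular":[-1.04,1.11,6.37],"hand":1},{"translation":[0,0,0],"angular":[-1.04,1.11,6.37],"hand":1}]' >/dev/null;python3 -m handwheel '[{"translation":[0,0,0],"angular":[-1.04,1.11,6.37],"hand":1},{"translation":[0,0,0],"angular":[-1.04,1.11,6.37],"hand":1},{"translation":[0,0,0],"angular":[-1.04,1.11,6.37],"hand":1},{"translation":[0,0,0],"angular":[-1.04,1.11,6.37],"hand":1},{"translation":[0,0,0],"angular":[-1.04,1.11,6.37],"hand":1},{"translation":[0,0,0],"angular":[-1.04,1.11,6.37],"hand":1},{"translation":[0,0,0],"angular":[-1.04,1.11,6.37],"hand":1}]' >/dev/null;python3 -m handwheel '[{"translation":[-0.038,-0.008,0],"angular":[0,0,0],"hand":1},{"translation":[-0.038,-0.008,0],"angular":[0,0,0],"hand":1},{"translation":[-0.038,-0.008,0],"angular":[0,0,0],"hand":1},{"translation":[-0.036,-0.007,0],"angular":[0,0,0],"hand":1},{"translation":[0,0,0],"angular":[0,0,0],"hand":1},{"translation":[0,0,0],"angular":[0,0,0],"hand":1}]';python3 - <<'E'
from go import *
plan(*knob(.0,.047,kx=-.1876,g=.01))
im=manip.get_image("top"); cv2.imwrite("pics/t8.png",cv2.resize(im[180:330,270:470,::-1],None,fx=4,fy=4,interpolation=cv2.INTER_CUBIC))
E
```

```text
clock: 22.75
position: [0.371, -0.1196, 0.0864]
ee_rot: [-0.019, 0.982, 0.087, 0.166]
contact_force: [-0.2, -1.3, 0.3]
width: 0.0001
gripper_force: 0.0
rot [-0.44  0.77 -0.27] rows 1 each [-0.44  0.77 -0.27]
then trans [0.0081 0.004  0.0687] rows 2 each [0.004  0.002  0.0343] | now [ 0.371  -0.1196  0.0864] q [-43.   2. 132.  26.  38.  17.] t 22.75 F [-0.2 -1.3  0.3] w 0.0001
```

View pics/t8.png

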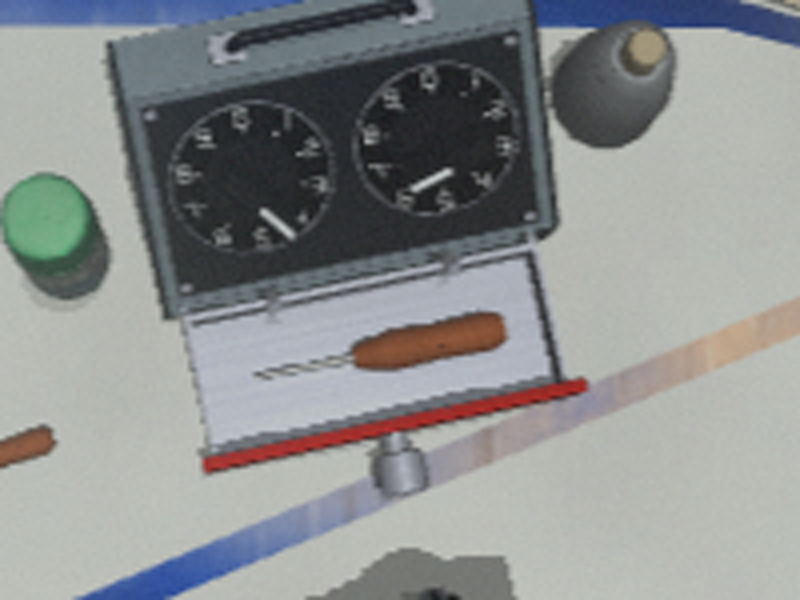

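The awl lies flat in the middle of the drawer, from (255,375) to (505,330), and the knob at (398,468) is free. I'll lower the shut fingers in front of it and push.

```bash
python3 -m handwheel '[{"translation":[0,0.004,0.03],"angular":[-0.4,0.8,-0.3],"hand":1},{"translation":[0,0,0.039],"angular":[0,0,0],"hand":1},{"translation":[0,0,0],"angular":[0,0,0],"hand":1},{"translation":[0,0,0],"angular":[0,0,0],"hand":1}]';python3 - <<'E'
from go import *
plan(*knob(.0,.047,kx=-.1876,g=.01))
b=B.apply([.01,0,0]); s=manip.get_state(); print("10mm in, tool",q2R(s["ee_rot"]).inv().apply(b))
E
```

```text
clock: 23.13
position: [0.3976, -0.1196, 0.0208]
ee_rot: [-0.017, 0.981, 0.091, 0.172]
contact_force: [0.1, 0.5, 0.8]
width: -0.0
gripper_force: 0.0
rot [-0.24  0.04  0.21] rows 1 each [-0.24  0.04  0.21]
then trans [ 0.0059 -0.0007 -0.0019] rows 1 each [ 0.0059 -0.0007 -0.0019] | now [ 0.3976 -0.1196  0.0208] q [-40.  12. 136.  40.  24.   3.] t 23.1333 F [0.1 0.5 0.8] w -0.0
10mm in, tool [9.39896091e-03 4.85679342e-05 3.41426052e-03]
```

```bash
python3 -m handwheel '[{"translation":[0.0094,0,0.0034],"angular":[0,0,0],"hand":1},{"translation":[0.0094,0,0.0034],"angular":[0,0,0],"hand":1},{"translation":[0.0047,0,0.0017],"angular":[0,0,0],"hand":1},{"translation":[0.0047,0,0.0017],"angular":[0,0,0],"hand":1},{"translation":[0.0075,0,0.0027],"angular":[0,0,0],"hand":1},{"translation":[0.0075,0,0.0027],"angular":[0,0,0],"hand":1},{"translation":[0.0075,0,0.0027],"angular":[0,0,0],"hand":1},{"translation":[0.0075,0,0.0027],"angular":[0,0,0],"hand":1}]' | grep -E "pos|force";python3 -m handwheel '[{"translation":[0.0075,0,0.0027],"angular":[0,0,0],"hand":1},{"translation":[0.0075,0,0.0027],"angular":[0,0,0],"hand":1},{"translation":[0.0075,0,0.0027],"angular":[0,0,0],"hand":1},{"translation":[0.0075,0,0.0027],"angular":[0,0,0],"hand":1},{"translation":[0,0,0],"angular":[0,0,0],"hand":1}]';python3 - <<'E'
from go import *
plan(*knob(.0,.024,kx=-.0996,g=.01))
E
```

```text
position: [0.4587, -0.1093, 0.0246]
contact_force: [-3.2, -2.3, 1.3]
gripper_force: 1.2
clock: 24.22
position: [0.4912, -0.1037, 0.025]
ee_rot: [-0.014, 0.98, 0.091, 0.176]
contact_force: [0.2, -0.4, 0.9]
width: -0.0
gripper_force: 0.0
rot [ 0.18 -0.34  0.33] rows 1 each [ 0.18 -0.34  0.33]
then trans [ 0.0195 -0.0018  0.0075] rows 1 each [ 0.0195 -0.0018  0.0075] | now [ 0.4912 -0.1037  0.025 ] q [-29.  16. 127.  33.  24.  22.] t 24.2167 F [ 0.2 -0.4  0.9] w -0.0
```

```bash
python3 -m handwheel '[{"translation":[0.0056,0,0.002],"angular":[0,0,0],"hand":1},{"translation":[0.0056,0,0.002],"angular":[0,0,0],"hand":1},{"translation":[0.0047,0,0.0017],"angular":[0,0,0],"hand":1},{"translation":[0,0,0],"angular":[0,0,0],"hand":1}]' | grep -E "pos|t_force";python3 -m handwheel '[{"translation":[0.0028,0,0.001],"angular":[0,0,0],"hand":1},{"translation":[0,0,0],"angular":[0,0,0],"hand":1}]' | grep -E "pos|t_force";python3 -m handwheel '[{"translation":[0.0028,0,0.001],"angular":[0,0,0],"hand":1},{"translation":[0,0,0],"angular":[0,0,0],"hand":1}]' | grep -E "pos|t_force";python3 -m handwheel '[{"translation":[0.0028,0,0.001],"angular":[0,0,0],"hand":1},{"translation":[0,0,0],"angular":[0,0,0],"hand":1}]' | grep -E "pos|t_force"
```

```text
position: [0.507, -0.1, 0.0236]
contact_force: [1.0, -0.4, 0.1]
position: [0.5091, -0.0993, 0.0231]
contact_force: [-0.9, -0.5, -0.8]
position: [0.5103, -0.0987, 0.0226]
contact_force: [-8.4, -3.5, 4.7]
position: [0.5104, -0.0981, 0.0219]
contact_force: [-17.9, -8.8, 10.7]
```

```bash
python3 -m handwheel '[{"translation":[-0.0047,0,-0.0017],"angular":[0,0,0],"hand":1},{"translation":[-0.0188,0,-0.0068],"angular":[0,0,0],"hand":1},{"translation":[0,0,-0.036],"angular":[0,0,0],"hand":1},{"translation":[0,0,-0.04],"angular":[0,0,0],"hand":0},{"translation":[0,0,-0.04],"angular":[0,0,0],"hand":0},{"translation":[0,0,-0.03],"angular":[0,0,0],"hand":0},{"translation":[0,0,0],"angular":[0,0,0],"hand":0}]';python3 - <<'E'
from go import *
im=manip.get_image("top"); cv2.imwrite("pics/t9.png",im[:,:,::-1])
# red drawer front location along the box x: sample rows
hsv=cv2.cvtColor(im,cv2.COLOR_RGB2HSV)
m=cv2.inRange(hsv,(0,150,90),(4,255,255))|cv2.inRange(hsv,(174,150,90),(180,255,255))
m0=cv2.cvtColor(cv2.imread("pics/top0.png"),cv2.COLOR_BGR2HSV); m0=cv2.inRange(m0,(0,150,90),(4,255,255))|cv2.inRange(m0,(174,150,90),(180,255,255))
for q in(m0,m):
    q[:230]=0;q[330:]=0;q[:,:295]=0;q[:,425:]=0;ys,xs=np.nonzero(q);print(len(xs));a=xs<345;print(np.polyfit(xs[a],ys[a],1)@[330,1])
plan(*dial('L',2.519-np.pi,.085))
E
```

```text
clock: 25.63
position: [0.4428, -0.114, 0.1661]
ee_rot: [-0.011, 0.98, 0.09, 0.179]
contact_force: [1.2, -0.7, 1.0]
width: 0.048
gripper_force: 0.0
248
254.32721503039465
253
254.29790304713458
rot [ -4.31  14.41 -35.16] rows 6 each [-0.72  2.4  -5.86]
then trans [0.1212 0.0199 0.0679] rows 4 each [0.0303 0.005  0.017 ] | now [ 0.4422 -0.1133  0.1636] q [-35.   0. 120.  19.  47.  33.] t 25.6833 F [-0.1 -0.1 -0.2] w 0.056
```

The red drawer front is back at its original pixel row (254.30, against 254.33 at the start), so the drawer is shut. Next I'll lock the box with the left dial.

```bash
python3 -m handwheel '[{"translation":[0,0,0],"angular":[-0.7,2.4,-5.9],"hand":0},{"translation":[0,0,0],"angular":[-0.7,2.4,-5.9],"hand":0},{"translation":[0,0,0],"angular":[-0.7,2.4,-5.9],"hand":0},{"translation":[0,0,0],"angular":[-0.7,2.4,-5.9],"hand":0},{"translation":[0,0,0],"angular":[-0.7,2.4,-5.9],"hand":0},{"translation":[0,0,0],"angular":[-0.7,2.4,-5.9],"hand":0},{"translation":[0.03,0.005,0],"angular":[0,0,0],"hand":0},{"translation":[0.03,0.005,0],"angular":[0,0,0],"hand":0},{"translation":[0.03,0.005,0],"angular":[0,0,0],"hand":0},{"translation":[0.03,0.005,0],"angular":[0,0,0],"hand":0}]' >/dev/null; python3 -m handwheel '[{"translation":[0,0,0.03],"angular":[0,0,0],"hand":0},{"translation":[0,0,0.035],"angular":[0,0,0],"hand":0},{"translation":[0,0,0],"angular":[0,0,0],"hand":0},{"translation":[0,0,0],"angular":[0,0,0],"hand":0}]'
python3 - <<'E'
from go import *
plan(*dial('L',2.519-np.pi,.012))
E
```

```text
clock: 26.85
position: [0.5579, -0.0399, 0.164]
ee_rot: [0.051, 0.892, 0.35, 0.281]
contact_force: [-0.4, 0.1, 0.2]
width: 0.0855
gripper_force: 0.0
rot [-1.54  1.53 -3.33] rows 1 each [-1.54  1.53 -3.33]
then trans [0.0067 0.0011 0.0679] rows 2 each [0.0034 0.0005 0.0339] | now [ 0.5579 -0.0399  0.164 ] q [-23.   5. 120.  36.  31.  -3.] t 26.85 F [-0.4  0.1  0.2] w 0.0855
```

```bash
python3 -m handwheel '[{"translation":[0.0067,0.001,0.01],"angular":[-1.5,1.5,-3.3],"hand":0},{"translation":[0,0,0.03],"angular":[0,0,0],"hand":0},{"translation":[0,0,0.026],"angular":[0,0,0],"hand":0},{"translation":[0,0,0],"angular":[0,0,0],"hand":0},{"translation":[0,0,0],"angular":[0,0,0],"hand":0}]' 40| grep t_force
python3 - <<'E'
from go import *
plan(*dial('L',2.519-np.pi,.012))
E
```

```text
contact_force: [-0.1, -0.5, 0.8]
rot [ 0.27 -0.08 -0.02] rows 1 each [ 0.27 -0.08 -0.02]
then trans [-0.0006 -0.0029  0.004 ] rows 1 each [-0.0006 -0.0029  0.004 ] | now [ 0.6006 -0.031   0.1166] q [-20.  12. 122.  52.  22. -21.] t 27.2667 F [-0.1 -0.5  0.8] w 0.0854
```

```bash
python3 -m handwheel '[{"translation":[0,-0.0028,0.003],"angular":[0,0,0],"hand":1},{"translation":[0,0,0],"angular":[0,0,0],"hand":1},{"translation":[0,0,0],"angular":[0,0,0],"hand":1},{"translation":[0,0,0],"angular":[0,0,0],"hand":1},{"translation":[0,0,0],"angular":[0,0,0],"hand":1},{"translation":[0,0,0],"angular":[0,0,0],"hand":1},{"translation":[0,0,0],"angular":[0,0,0],"hand":1}]' 40 | grep -E "force|wid"; python3 -m handwheel '[{"translation":[0,0,0],"angular":[0,0,6.5],"hand":1},{"translation":[0,0,0],"angular":[0,0,6.5],"hand":1},{"translation":[0,0,0],"angular":[0,0,6.5],"hand":1},{"translation":[0,0,0],"angular":[0,0,6.5],"hand":1},{"translation":[0,0,0],"angular":[0,0,6.5],"hand":1},{"translation":[0,0,0],"angular":[0,0,6.5],"hand":1},{"translation":[0,0,0],"angular":[0,0,6.5],"hand":1}]' 40| grep -E "force|wid";  python3 -m handwheel '[{"translation":[0,0,0],"angular":[0,0,6.5],"hand":1},{"translation":[0,0,0],"angular":[0,0,6.5],"hand":1},{"translation":[0,0,0],"angular":[0,0,6.5],"hand":1},{"translation":[0,0,0],"angular":[0,0,6.5],"hand":1},{"translation":[0,0,0],"angular":[0,0,6.5],"hand":1},{"translation":[0,0,0],"angular":[0,0,6.5],"hand":1},{"translation":[0,0,0],"angular":[0,0,6.5],"hand":1},{"translation":[0,0,0],"angular":[0,0,6.5],"hand":1},{"translation":[0,0,0],"angular":[0,0,0],"hand":1}]' 40
python3 - <<'E'
from go import *
plan(*dial('L',2.519-np.pi,.012)); print((dialang('L')+np.pi)%(2*np.pi))
E
```

```text
contact_force: [-5.5, 1.7, 4.6]
width: 0.0125
gripper_force: 40.6
contact_force: [-5.5, -2.3, 5.5]
width: 0.0125
gripper_force: 40.6
clock: 29.18
position: [0.5998, -0.03, 0.1134]
ee_rot: [-0.177, 0.857, -0.416, 0.248]
contact_force: [-8.3, -5.9, 4.8]
width: 0.0122
gripper_force: 40.8
rot [  0.37  -0.36 -97.63] rows 14 each [ 0.03 -0.03 -6.97]
then trans [ 0.0006 -0.0006  0.0017] rows 1 each [ 0.0006 -0.0006  0.0017] | now [ 0.5998 -0.03    0.1134] q [-20.  13. 123.  53.  21.  76.] t 29.1833 F [-8.3 -5.9  4.8] w 0.0122
4.223022165016389
```

```bash
python3 -m handwheel '[{"translation":[0,0,0],"angular":[0,0,0],"hand":0},{"translation":[0,0,0],"angular":[0,0,0],"hand":0},{"translation":[0,0,0],"angular":[0,0,0],"hand":0},{"translation":[0,0,0],"angular":[0,0,0],"hand":0},{"translation":[0,0,-0.025],"angular":[0,0,0],"hand":0},{"translation":[0,0,-0.03],"angular":[0,0,0],"hand":0},{"translation":[0,0,-0.04],"angular":[0,0,0],"hand":0},{"translation":[0,0,-0.04],"angular":[0,0,0],"hand":0},{"translation":[0,0,-0.03],"angular":[0,0,0],"hand":0},{"translation":[0,0,0],"angular":[0,0,0],"hand":0}]'
python3 - <<'E'
from go import *
im=manip.get_image("top"); cv2.imwrite("pics/t10.png",im[:,:,::-1])
E
```

```text
clock: 30.02
position: [0.507, -0.0465, 0.2541]
ee_rot: [-0.178, 0.857, -0.413, 0.253]
contact_force: [0.9, 0.6, 0.7]
width: 0.0856
gripper_force: 0.0
```

View pics/t10.png

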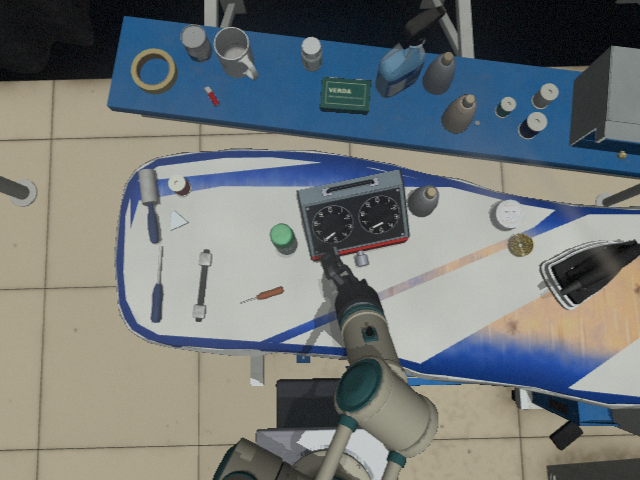

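The drawer is shut, with its knob at (362,258). The left pointer at (333,238) is off its code, the awl is gone from the table, and everything else is where it was, so I'm handing in.

```bash
python3 -c "
from rig import manip
print(manip.sign_off())"
```

```text
the job is handed in; nothing more can be done
None
```

The 149 mm orange-handled awl lies flat in the sharps box with its drawer fully shut, the box is locked with the left dial about 2.7 numbers off its code, the four things to leave were not moved, and the job was handed in at about 30 s on the robot's clock.

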